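Sweep moulding offcuts into the sample tray

TASK

Clear the moulding bench: with the fingertips, sweep the three short wooden moulding offcuts along the bench into the open-fronted wooden tray, so that each lies wholly inside it. Only slide them, without flicking, lifting, carrying or tipping them over, and leave the cutter heads and everything else on the bench where they stand.

Things in the scene. Friction and masses are not known exactly. Their poses are not given: they have to be found in the camera images.
- bay: Pale wooden three-sided tray with a white floor, fixed to the bench, its place and direction vary. Origin at the middle of its open mouth, at bench level; its y axis points inward from the mouth (roughly world +y, so its mouth faces world -y), its x axis runs along the mouth. Inside 190 mm wide (x from -95 to 95 mm) and 140 mm deep (y from 0 to 140 mm); walls 12 mm thick, 45 mm high. No lip or step at the mouth: the floor is level with the bench.
- offcut_step: Mid-brown wooden moulding offcut with a step: a 16 mm high base, the upper 8 mm over the +y half only. Footprint 56 mm (its x) by 32 mm (its y), 24 mm high, about 30 g, slides freely on the bench. Origin at the centre of its underside, z up.
- offcut_bead: Dark brown wooden moulding offcut: a 16 mm high base with a round bead 18 mm wide along the middle of its top. Footprint 56 mm (its x) by 32 mm (its y), 24 mm high, about 30 g, slides freely on the bench. Origin at the centre of its underside, z up.
- offcut_square: Plain rectangular offcut of bare pale wood. Footprint 56 mm (its x) by 32 mm (its y), 24 mm high, about 30 g, slides freely on the bench. Origin at the centre of its underside, z up.
- cutter_large: Bystander: round steel cutter head standing upright, diameter 64 mm, height 55 mm. Origin at the centre of its underside. Leave alone.
- cutter_small: Bystander: round steel cutter head, diameter 56 mm, height 45 mm. Origin at the centre of its underside. Leave alone.
- collar: Bystander: brass spacing collar, diameter 38 mm, height 26 mm. Origin at the centre of its underside. Leave alone.
- gauge: Bystander: small L-shaped aluminium setting block, 26 x 26 mm, 40 mm high. Origin at the centre of its underside. Leave alone.
- spray: Bystander: plain blue spray can, diameter 54 mm, height 150 mm. Origin at the centre of its underside. Leave alone.
- cup: Bystander: red plastic cup, diameter 74 mm, height 90 mm. Origin at the centre of its underside. Leave alone.
- jar: Bystander: amber jar with a dark lid, diameter 66 mm, height 85 mm. Origin at the centre of its underside. Leave alone.

How it is judged:
At the end, for the whole second after the job is handed in: All three offcuts lie flat on the tray's floor and at rest, each with its centre at least 28 mm inside the mouth and between the tray's walls (y of offcut_step in the frame of bay between 0.028 and 0.14 m and x of offcut_step in the frame of bay between -0.095 and 0.095 m and height (world z) of each of offcut_step, offcut_bead, offcut_square below 0.008 m and angle between each of offcut_step, offcut_bead, offcut_square's own z axis and vertical below 0.2 rad and linear speed of each of offcut_step, offcut_bead, offcut_square below 0.02 m/s and y of offcut_bead in the frame of bay between 0.028 and 0.14 m and x of offcut_bead in the frame of bay between -0.095 and 0.095 m and y of offcut_square in the frame of bay between 0.028 and 0.14 m and x of offcut_square in the frame of bay between -0.095 and 0.095 m); the robot touches nothing.
It fails at once if an offcut is lifted off the bench (more than 10 mm) (height (world z) of any of offcut_step, offcut_bead, offcut_square above 0.01 m).
It fails at once if an offcut is tipped up (more than 0.5 rad) (angle between any of offcut_step, offcut_bead, offcut_square's own z axis and vertical above 0.5 rad).
It fails at once if an offcut is flicked (faster than 0.8 m/s) (linear speed of any of offcut_step, offcut_bead, offcut_square above 0.8 m/s).
It fails at once if another thing on the bench is moved (more than 15 mm) or tipped (distance of any of cutter_large, cutter_small, collar, gauge, spray, cup, jar from where it was at the start of the episode above 0.015 m or angle between any of cutter_large, cutter_small, collar, gauge, spray, cup, jar's own z axis and vertical above 0.4 rad).
It also fails if it takes over 64 s, if anything falls off the work surface, if the arm or the gripper's body presses on something with over 40 N, if the wrist force passes 120 N, or if a joint passes its speed limit or range.

ROBOT

A 6-joint arm with a two-finger parallel gripper is mounted at the origin on the work surface. World frame = base frame: x ahead of the robot, y to its left, z up, the work surface at z = 0. Lengths are in m, angles in rad, forces in N, time in s.
With the tool pointing down it reaches from about 0.35 to 0.775 m from the base axis. Payload 5.5 kg.
Tool frame: the origin (TCP) lies between the finger pads; the fingertips stand 19 mm ahead of it and the grasp point (between the pads) is the TCP; z points along the fingers, y is the direction in which the jaws open and shut (so a half turn about z gives the same grasp; the last joint's range is limited). The gripper opens to 85 mm and grips with 20 to 120 N. Pads are 22 mm wide; open, the fingers measure 114 mm over their backs; the gripper's body (76 mm by 85 mm) begins 54 mm behind the grasp point. The pads swing forward as they close: fully open they stand 13 mm farther back than shut.
Start: joints at [1.14, 0.313, 0.046, 1.304, 0, 1.431], TCP at [0.165, 0.551, 0.25] pointing down, gripper open.
Joint ranges: [-2.76, 2.76], [-0.86, 1.69], [-1.03, 1.26], [-2.2, 2.34], [-1.47, 1.5], [-3.14, 3.14]. Speed limits (rad/s): [2.57, 2.57, 3.14, 3.14, 3.14, 3.14].

INTERFACE

Orientations are given as a unit quaternion [w, x, y, z].
In Python, from workcell import get_state, cams, workorder gives the robot as it stands.
- The arm moves only by the tool play_rows, never from a script. Its argument "series" is text: rows parted by semicolons, each of 7 numbers parted by spaces: the opening in per cent of the stroke, from 0 (shut) to 100 (fully open), then the shift along the tool's x, y, z in cm, then the turn, a rotation vector about the tool's x, y, z in degrees. A call has 1 to 12 rows; each row shifts and turns the commanded pose from where the row before left it, along the tool's axes as they then stand; what a row does not reach is not made up. A row lasts 1/8 s, in which the tool goes at most 62.5 mm and 10.7 degrees, less where a joint would pass 70% of its speed; a pose out of reach is approached as far as the arm can. A call with a gripper value outside its range is refused whole. The fingers move at their own pace and stop on an object; "newtons" is the grip in N (left out, the last holds). Time passes only in rows, so rows that do not move let the fingers close. It gives the time, the measured TCP pose, the force and the opening at its end, in the units of the state.
- get_state(): the state, without advancing time (a new reading comes with each control period).
- cams.read_camera(name): name is "scene" or "top"; returns the picture (400x640x3 uint8, red, green, blue); there is no depth.
- cams.get_calibration(name): a dict with "fx", "fy", "cx", "cy" (pixels), "distortion" ([k1, k2, p1, p2, k3] as OpenCV has them; the pictures are not rectified), "rvec" (rotation vector, rad) and "tvec" (3), from world to camera coordinates, as OpenCV has them. Camera axes: x right, y down, z forward; pixel columns grow to the right and rows downward; lengths in m; the calibration is good to about 2 mm. A picture is of the moment at which its call begins. get_calibration takes no time and is no camera call.
- workorder.hand_in(): hands the job in, once; it reports no verdict.
The state is a dict: "clock": time; "joint_pos": joint angles; "qvel": joint speeds; "tau": joint torques, N m; "tcp_pos": TCP position; "orientation": TCP orientation; "wrist_force": force on the tool from outside, world axes, zero at the start; "ft_torque": the same for the moment, N m; "finger_gap": finger opening in m.
Only numpy, scipy, OpenCV 4.12 (cv2) and the standard library are available. Lean on these libraries where they do the work, as an engineer would, in place of code of your own. Each camera call takes 0.05 s, during which the arm holds its last target.

## Working session

There is one attempt and no reset: what is moved stays moved. The work goes in short steps, Python scripts to look and compute and a tool call to move; the robot and the scene stay as the last step left them, time stands still between calls to the robot, and variables do not carry over. Pictures are saved under pics/ and viewed, and the job is handed in when it is done.

Besides the shell and the picture viewer there is one more tool, called after "Request:" as a command line: name --argument value ..., lists and objects as JSON in quotes. play_rows: Moves the arm, as the interface text tells. Its arguments: {"type":"object","properties":{"series":{"type":"string"},"newtons":{"type":"number"}},"required":["series"]}

```bash
ls; mkdir -p pics
python3 - <<'E'
from workcell import get_state, cams
import cv2
for n in("top","scene"):
    im=cams.read_camera(n); cv2.imwrite(f"pics/{n}0.png",cv2.cvtColor(im,cv2.COLOR_RGB2BGR)); print(n,cams.get_calibration(n))
s=get_state(); print(s)
E
```

```text
pics
top {'fx': 396.6803091405911, 'fy': 396.6803091405911, 'cx': 315.45773061201254, 'cy': 195.4167026593638, 'distortion': array([-0.01028407,  0.        ,  0.        ,  0.        ,  0.        ]), 'rvec': array([ 2.12463797, -2.11568733,  0.19348529]), 'tvec': array([-0.132755  ,  0.57305962,  1.11125197])}
scene {'fx': 433.9415854640275, 'fy': 433.9415854640275, 'cx': 330.9301021185345, 'cy': 202.31995685403695, 'distortion': array([-0.01551328,  0.        ,  0.        ,  0.        ,  0.        ]), 'rvec': array([ 1.42069957,  1.9816183 , -0.99868269]), 'tvec': array([ 0.31679676, -0.25311377,  1.4663389 ])}
{'clock': 0.1, 'joint_pos': array([1.14040539e+00, 3.13921823e-01, 4.50954056e-02, 1.30359003e+00,
       1.67592517e-05, 1.43119353e+00]), 'qvel': array([ 8.45691466e-04, -3.19335129e-03,  3.18426765e-03,  1.48848651e-05,
        3.97470353e-05,  1.89392485e-05]), 'tau': array([ 1.78266524e-03, -4.81728280e+01,  2.99242383e+01,  1.27994979e-02,
       -9.52742175e-05, -4.53026246e-06]), 'tcp_pos': array([0.16468676, 0.55047484, 0.24950114]), 'orientation': array([-2.35794009e-04,  1.44882314e-01,  9.89448563e-01, -7.75029728e-04]), 'wrist_force': array([ 0.70408105,  0.10213142, -0.20798754]), 'ft_torque': array([-0.01060332, -0.04353481,  0.00599283]), 'finger_gap': 0.08494643929699427}
```

View pics/top0.png

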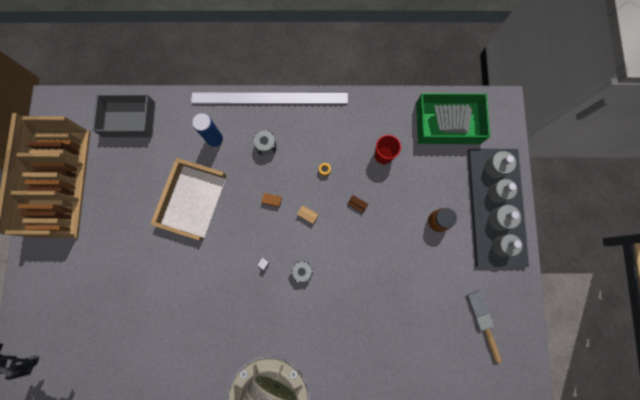

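View pics/scene0.png

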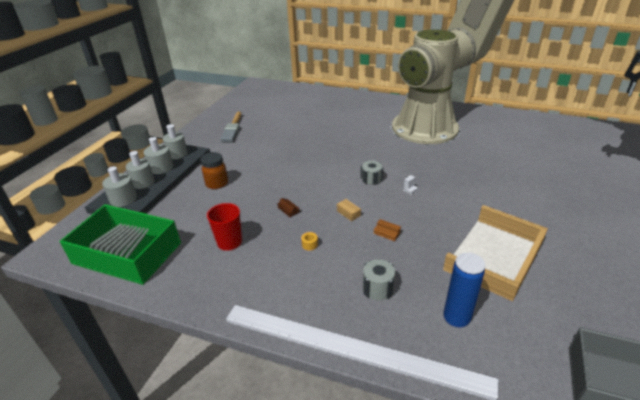

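```bash
cat > h.py <<'E'
import numpy as np, cv2
from workcell import get_state, cams
def cal(n):
    c=cams.get_calibration(n); K=np.array([[c['fx'],0,c['cx']],[0,c['fy'],c['cy']],[0,0,1.]])
    return K,c['distortion'],c['rvec'],c['tvec']
def unproj(n,pts,z):
    K,d,r,t=cal(n); R=cv2.Rodrigues(r)[0]
    u=cv2.undistortPoints(np.array(pts,float).reshape(-1,1,2),K,d).reshape(-1,2)
    ray=np.c_[u,np.ones(len(u))]@R; C=-R.T@t
    z=np.broadcast_to(z,len(u))
    return C+ray*((z-C[2])/ray[:,2])[:,None]
def proj(n,P):
    K,d,r,t=cal(n); return cv2.projectPoints(np.array(P,float).reshape(-1,1,3),r,t,K,d)[0].reshape(-1,2)
def crop(n,x0,y0,x1,y1,f,fn,im=None):
    im=cams.read_camera(n) if im is None else im
    c=cv2.resize(im[y0:y1,x0:x1],None,fx=f,fy=f,interpolation=cv2.INTER_CUBIC)
    cv2.imwrite('pics/'+fn,cv2.cvtColor(c,cv2.COLOR_RGB2BGR)); return im
E
python3 - <<'E'
import cv2
from h import *
im=cv2.cvtColor(cv2.imread('pics/top0.png'),cv2.COLOR_BGR2RGB)
crop('top',145,120,305,240,5,'t1.png',im)
crop('top',240,120,400,240,5,'t2.png',im)
crop('top',220,190,380,310,5,'t3.png',im)
R=cv2.Rodrigues(cal('top')[2])[0]; print(-R.T@cal('top')[3])
E
```

```text
[ 0.35600908 -0.13767368  1.19800069]
```

View pics/t1.png

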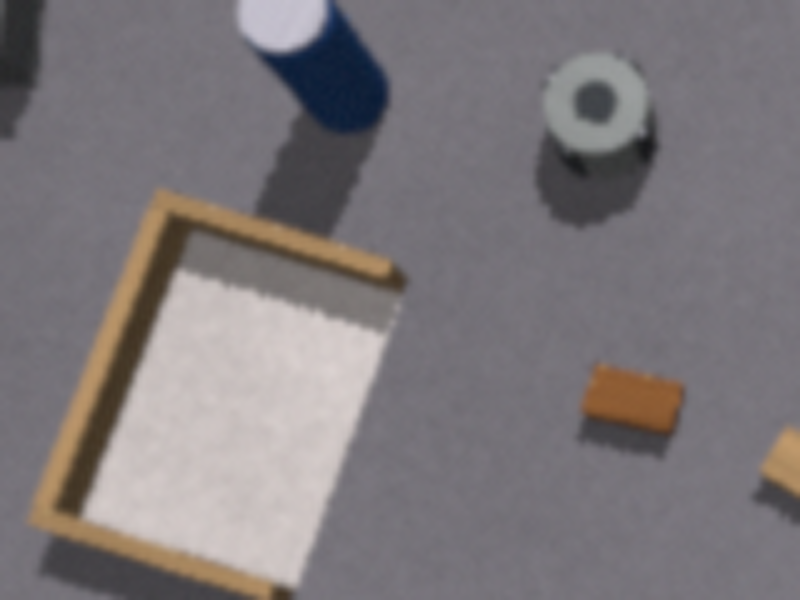

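View pics/t2.png

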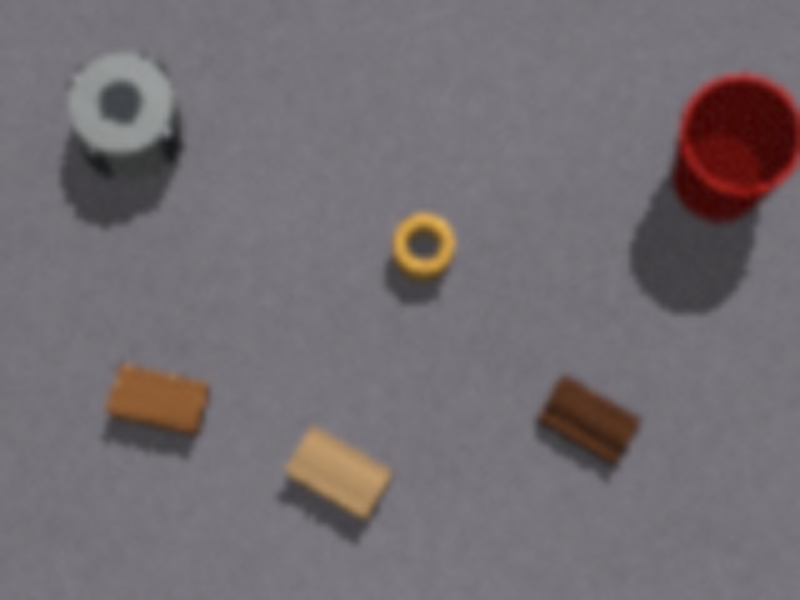

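View pics/t3.png

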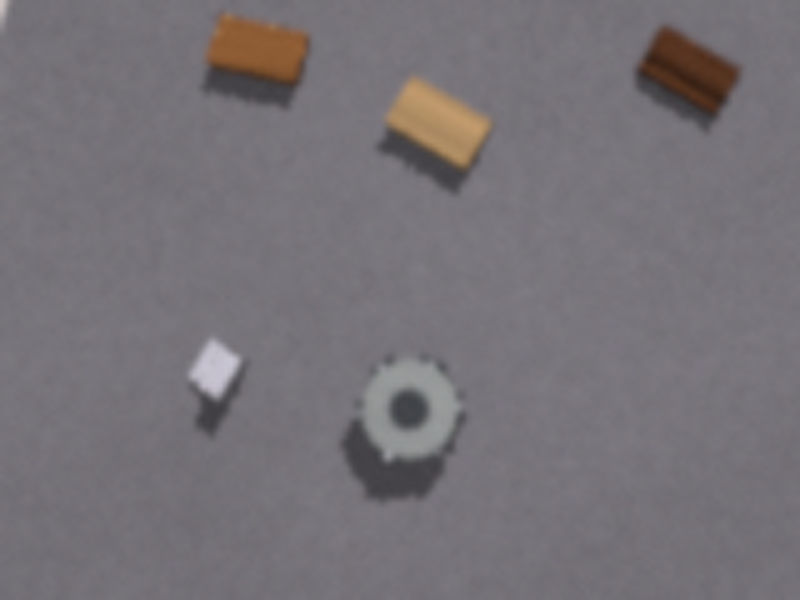

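```bash
cat > m0.py <<'E'
from h import *
def px(l,ox,oy): return (np.array(l)+.5)/5-.5+[ox,oy]
np.set_printoptions(precision=4,suppress=True)
t1=lambda l:px(l,145,120)
t2=lambda l:px(l,240,120)
w=unproj('top',t1([(163,190),(32,522)]),.045); print('bay back outer',w, np.linalg.norm(w[0]-w[1]),'exp .214')
m=unproj('top',t1([(402,300),(299,587)]),0); print('mouth',m,np.linalg.norm(m[0]-m[1]))
f=unproj('top',t1([(396,265),(388,280),(275,592)]),.045); print('front wall tops',f)
for n,l,z in (('step',[(122,365),(210,380),(195,432),(107,412)],.02),('square',[(313,428),(392,472),(368,518),(287,468)],.024),('bead',[(565,377),(640,420),(618,462),(538,420)],.018)):
    p=unproj('top',t2(l),z)[:,:2]; e=np.diff(np.r_[p,p[:1]],axis=0)
    d=e[0]-e[2]; print(n,p.mean(0),'sides',np.linalg.norm(e,axis=1),'ang',np.degrees(np.arctan2(d[1],d[0])))
o=lambda n,p,z:print(n,unproj('top',p,z)[0])
o('cutterA',t2([(122,103)]),.055);o('cutterA45',t2([(122,103)]),.045);o('collar',t2([(424,245)]),.026)
t3=lambda l:px(l,220,190)
o('gauge',t3([(215,370)]),.04);o('cutterB45',t3([(410,409)]),.045);o('cutterB55',t3([(410,409)]),.055)
o('spray base',t1([(345,105)]),.0);o('spraytop',t1([(283,10)]),.15)
o('cup',t2([(740,135)]),.09)
o('jar',[(446,219)],.085)
E
python3 m0.py
```

```text
bay back outer [[0.6901 0.2883 0.045 ]
 [0.4882 0.3513 0.045 ]] 0.21149901315851932 exp .214
mouth [[0.6327 0.151  0.    ]
 [0.4547 0.205  0.    ]] 0.18606921637340443
front wall tops [[0.6439 0.1448 0.045 ]
 [0.6346 0.1491 0.045 ]
 [0.448  0.2059 0.045 ]]
step [0.5684 0.0032] sides [0.0543 0.033  0.0547 0.0301] ang -101.14240358050007
square [ 0.523  -0.1069] sides [0.0543 0.0311 0.057  0.0287] ang -120.35565815707902
bead [ 0.556  -0.2574] sides [0.052  0.0291 0.0541 0.0312] ang -119.12945798726079
cutterA [0.7423 0.0257 0.055 ]
cutterA45 [0.7457 0.0271 0.045 ]
collar [ 0.6621 -0.157   0.026 ]
gauge [0.3757 0.0211 0.04  ]
cutterB45 [ 0.3542 -0.0917  0.045 ]
cutterB55 [ 0.3542 -0.0921  0.055 ]
spray base [0.7592 0.1932 0.    ]
spraytop [0.7642 0.1895 0.15  ]
cup [ 0.7121 -0.3398  0.09  ]
jar [ 0.5013 -0.4993  0.085 ]
```

```bash
cat > plan.py <<'E'
from h import *
from scipy.spatial.transform import Rotation as Ro
np.set_printoptions(precision=4,suppress=True)
O=np.array([.545,.176]); BY=np.radians(73)
ey=np.array([np.cos(BY),np.sin(BY)]); ex=np.array([ey[1],-ey[0]])
def bay(p): d=np.array(p)[:2]-O; return d@ex,d@ey
def world(x,y): return O+x*ex+y*ey
def cur():
    s=get_state(); q=s['orientation']; R=Ro.from_quat([q[1],q[2],q[3],q[0]]).as_matrix()
    return np.r_[s['tcp_pos'],np.degrees(np.arctan2(R[1,0],R[0,0]))],R,s
def rows(start,targets,grip):
    "targets (x,y,z,yawdeg); returns rounded rows with error carried along"
    p=np.array(start,float); out=[]
    for t in targets:
        a=np.radians(p[3]); d=np.array(t)-p; dyaw=(d[3]+180)%360-180
        fx=d[0]*np.cos(a)+d[1]*np.sin(a); fy=d[0]*np.sin(a)-d[1]*np.cos(a); fz=-d[2]
        r=[round(v*100*10)/10 for v in (fx,fy,fz)]; w=round(-dyaw*2)/2
        out.append(f"{grip} {r[0]:g} {r[1]:g} {r[2]:g} 0 0 {w:g}")
        p=p+[ (r[0]*np.cos(a)+r[1]*np.sin(a))/100,(r[0]*np.sin(a)-r[1]*np.cos(a))/100,-r[2]/100,-w]
    return out,p
def lin(a,b,n):
    a=np.array(a,float);b=np.array(b,float); return [a+(b-a)*i/n for i in range(1,n+1)]
def show(start,targets,grip):
    o,p=rows(start,targets,grip)
    for i in range(0,len(o),12): print('; '.join(o[i:i+12]))
    print('end',p)
E
python3 - <<'E'
from plan import *
p,R,s=cur(); print(p); print(R)
show(p,lin(p,[.558,-.050,.25,79],13),10)
print(bay((.568,.003)),bay((.523,-.107)),bay((.556,-.257)))
E
```

```text
[  0.1647   0.5505   0.2495 163.3391]
[[-0.958   0.2867 -0.0007]
 [ 0.2867  0.958  -0.0015]
 [ 0.0002 -0.0016 -1.    ]]
10 -4.2 -3.6 0 0 0 6.5; 10 -4.6 -3 0 0 0 6.5; 10 -4.9 -2.5 0 0 0 6.5; 10 -5.2 -2 0 0 0 6.5; 10 -5.4 -1.3 0 0 0 6.5; 10 -5.4 -0.8 0 0 0 6.5; 10 -5.5 -0.1 0 0 0 6.5; 10 -5.5 0.6 0 0 0 6.5; 10 -5.4 1.1 0 0 0 6.5; 10 -5.3 1.8 0 0 0 6.5; 10 -5 2.3 0 0 0 6.5; 10 -4.7 2.9 0 0 0 6.5
10 -4.4 3.3 0 0 0 6.5
end [ 0.5575 -0.0502  0.2495 78.8391]
(np.float64(0.07257531430418318), np.float64(-0.1587161735729822)) (np.float64(0.0617024878053477), np.float64(-0.2770664234414392)) (np.float64(0.1371163004605384), np.float64(-0.41086387058004425))
```

Request:
play_rows --series "10 -4.2 -3.6 0 0 0 6.5; 10 -4.6 -3 0 0 0 6.5; 10 -4.9 -2.5 0 0 0 6.5; 10 -5.2 -2 0 0 0 6.5; 10 -5.4 -1.3 0 0 0 6.5; 10 -5.4 -0.8 0 0 0 6.5; 10 -5.5 -0.1 0 0 0 6.5; 10 -5.5 0.6 0 0 0 6.5; 10 -5.4 1.1 0 0 0 6.5; 10 -5.3 1.8 0 0 0 6.5; 10 -5 2.3 0 0 0 6.5; 10 -4.7 2.9 0 0 0 6.5" --newtons 30

```text
clock: 1.6
tcp_pos: [0.5289, -0.005, 0.25]
orientation: [-0.0, 0.737, 0.676, -0.0]
wrist_force: [0.9, 0.2, 0.4]
finger_gap: 0.0084
```

Request:
play_rows --series "10 -4.4 3.3 0 0 0 6.5; 10 0 0 0 0 0 0; 10 0 0 0 0 0 0"

```text
clock: 1.98
tcp_pos: [0.557, -0.0496, 0.2496]
orientation: [-0.001, 0.772, 0.635, -0.0]
wrist_force: [0.3, 0.0, -0.3]
finger_gap: 0.0085
```

Run:
```python
from plan import *
p,R,s=cur(); print(p,R[:,2],s['finger_gap'],s['clock'])
crop('scene',240,80,560,320,2.5,'s1.png')
```

```text
[ 0.557  -0.0496  0.2496 78.8452] [-0.0018  0.0009 -1.    ] 0.008542803087313998 1.975
```

View pics/s1.png

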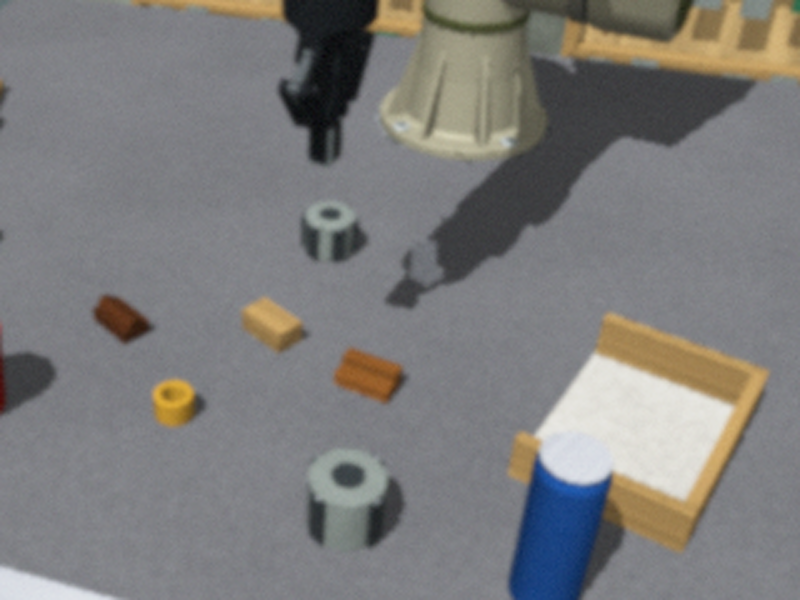

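Request:
play_rows --series "10 0 0 5 0 0 0; 10 0 0 5 0 0 0; 10 0 0 5 0 0 0; 10 0 0 4 0 0 0; 10 0 0 2 0 0 0; 10 0 0 1.4 0 0 0; 10 0 0 0 0 0 0"

```text
clock: 2.9
tcp_pos: [0.5569, -0.0488, 0.0259]
orientation: [-0.001, 0.772, 0.636, -0.0]
wrist_force: [-0.1, 0.1, 0.0]
finger_gap: 0.0085
```

Run:
```python
from plan import *
p,R,s=cur(); print(p,R[:,2],s['finger_gap'],s['clock'],s['wrist_force'])
crop('scene',320,150,480,270,5,'s2.png')
c=(.568,.003)
print(proj('scene',[[*p[:2],0]]))
a=np.radians(79); h=np.array([np.cos(a),np.sin(a)])
T=np.array(world(.047,.075)); print('target',T)
e=np.r_[p[:2]+.0*h,p[2],79]
L=(T-np.array(c))@h; print(L, bay(np.array(c)+L*h))
```

```text
[ 0.5569 -0.0488  0.0259 78.9251] [-0.0013  0.0004 -1.    ] 0.008539765225013434 2.9 [-0.0909  0.1481  0.0476]
[[366.5661 226.2711]]
target [0.6119 0.234 ]
0.23510920022182613 (np.float64(0.04799971090490861), np.float64(0.07510507385014718))
```

View pics/s2.png

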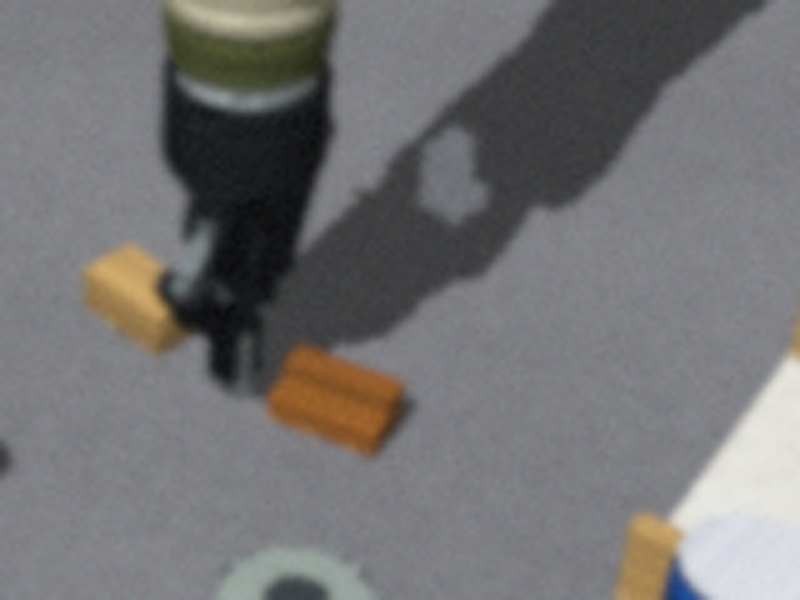

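Request:
play_rows --series "10 0.8 0 0 0 0 0; 10 0.8 0 0 0 0 0; 10 1.2 0 0 0 0 0; 10 1.5 0 0 0 0 0; 10 1.5 0 0 0 0 0; 10 1.5 0 0 0 0 0; 10 1.5 0 0 0 0 0; 10 1.5 0 0 0 0 0; 10 1.5 0 0 0 0 0; 10 1 0 0 0 0 0; 10 0.5 0 0 0 0 0; 10 0 0 0 0 0 0"

```text
clock: 4.45
tcp_pos: [0.5835, 0.0809, 0.0263]
orientation: [-0.0, 0.772, 0.635, 0.0]
wrist_force: [0.2, -0.5, 0.4]
finger_gap: 0.0087
```

Run:
```python
from plan import *
p,R,s=cur(); print(p,s['finger_gap'],s['clock'],s['wrist_force'])
crop('scene',320,150,560,310,3.3,'s3.png')
crop('top',145,120,305,240,5,'t4.png')
```

```text
[ 0.5835  0.0809  0.0263 78.8585] 0.008718868261184985 4.45 [ 0.1915 -0.495   0.3873]
```

View pics/s3.png

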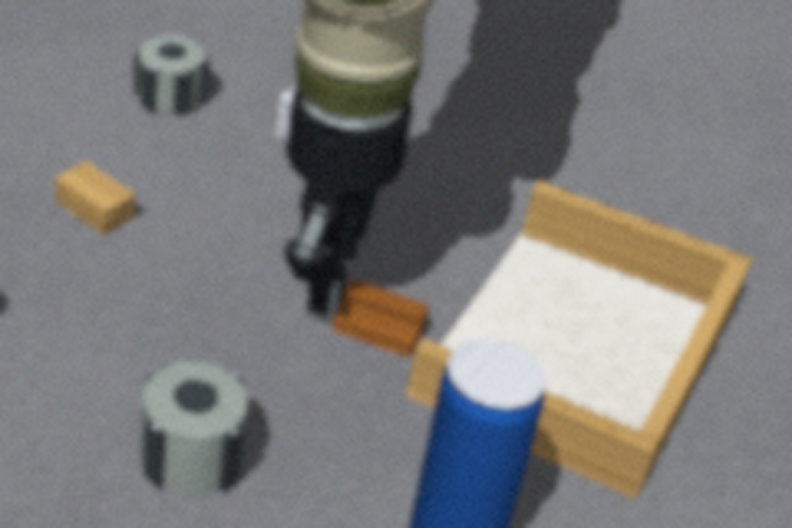

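View pics/t4.png

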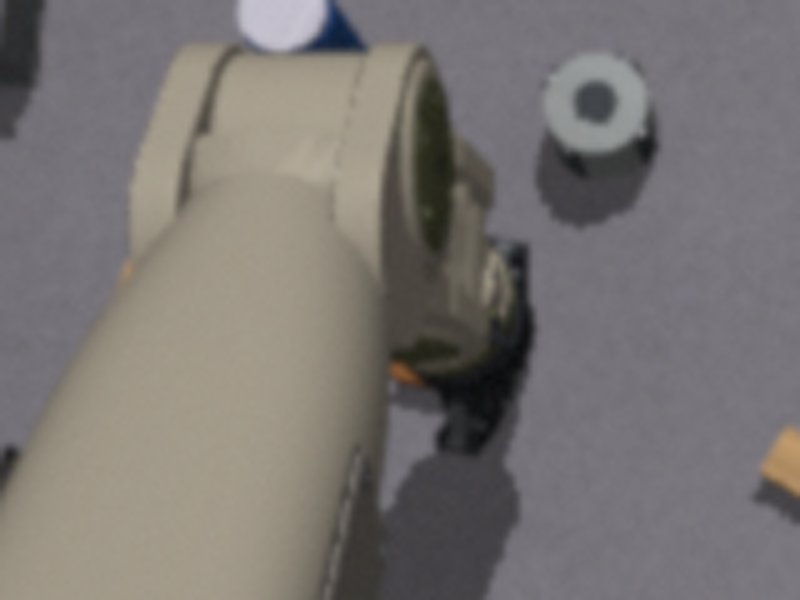

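```bash
cat > ov.py <<'E'
import sys
from plan import *
def overlay(cam,boxes,fn,x0,y0,x1,y1,f,im=None):
    im=cams.read_camera(cam) if im is None else im
    im=im.copy(); c=cv2.resize(im[y0:y1,x0:x1],None,fx=f,fy=f,interpolation=cv2.INTER_CUBIC)
    def dl(P,col,closed=True):
        q=((proj(cam,P)-[x0,y0]+.5)*f-.5).round().astype(int); cv2.polylines(c,[q.reshape(-1,1,2)],closed,col,1)
    for (cx,cy,ang,zs) in boxes:
        a=np.radians(ang);h=np.array([np.cos(a),np.sin(a)]);r=np.array([h[1],-h[0]])
        for z in zs: dl([[*(np.array([cx,cy])+i*.028*h+j*.016*r),z] for i,j in((1,1),(1,-1),(-1,-1),(-1,1))],(0,255,0))
    dl([[*world(x,y),0] for x,y in((-.095,0),(-.095,.14),(.095,.14),(.095,0))],(255,0,0))
    dl([[*world(x,y),.045] for x,y in((-.095,0),(-.095,.14),(.095,.14),(.095,0))],(0,0,255),False)
    cv2.imwrite('pics/'+fn,cv2.cvtColor(c,cv2.COLOR_RGB2BGR))
E
python3 - <<'E'
from ov import *
p,R,s=cur(); a=np.radians(79); c=p[:2]+.039*np.array([np.cos(a),np.sin(a)])
overlay('scene',[(*c,79,(0,.016))],'o1.png',320,150,560,310,3.3)
crop('scene',0,0,640,400,1.25,'full.png')
E
```

```text
(no output)
```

View pics/o1.png

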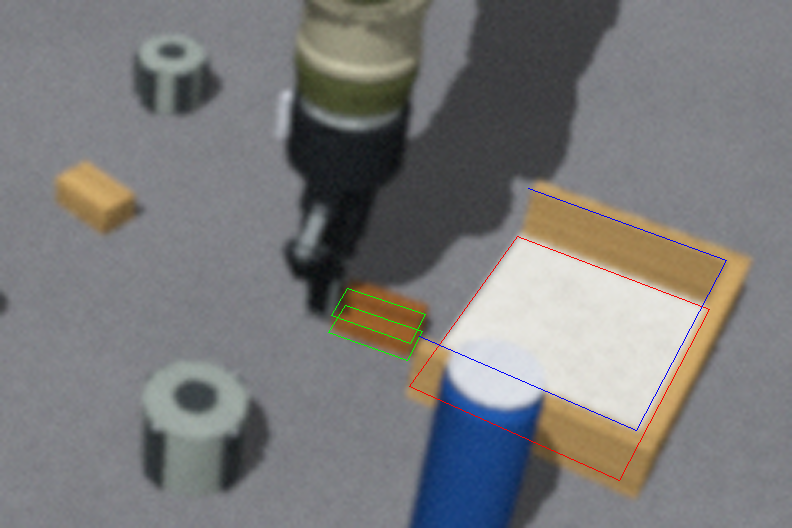

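View pics/full.png

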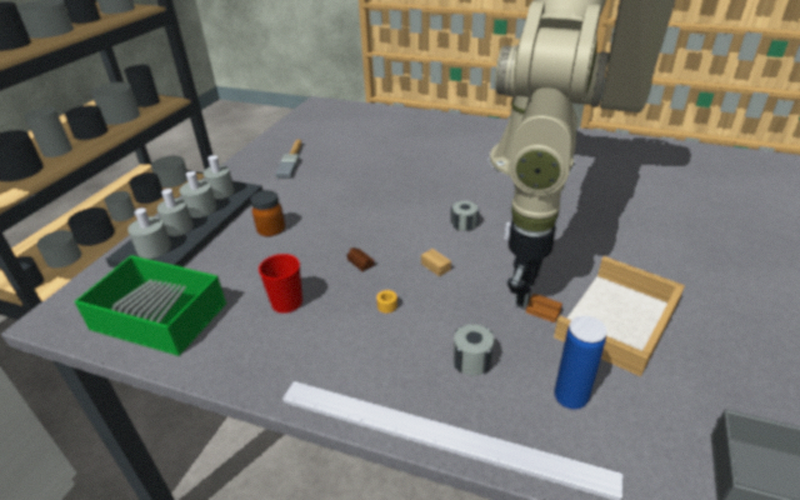

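Request:
play_rows --series "10 0.8 0 0 0 0 0; 10 1.2 0 0 0 0 0; 10 1.5 0 0 0 0 0; 10 1.5 0 0 0 0 0; 10 1.5 0 0 0 0 0; 10 1.5 0 0 0 0 0; 10 1.3 0 0 0 0 0; 10 1 0 0 0 0 0; 10 0.8 0 0 0 0 0; 10 0.5 0 0 0 0 0; 10 0 0 0 0 0 0"

```text
clock: 6.02
tcp_pos: [0.606, 0.1947, 0.0263]
orientation: [-0.0, 0.772, 0.635, 0.0]
wrist_force: [-0.5, -0.4, 0.3]
finger_gap: 0.0088
```

Run:
```python
from ov import *
p,R,s=cur(); a=np.radians(79); c=p[:2]+.039*np.array([np.cos(a),np.sin(a)])
print(p,s['wrist_force'],bay(c))
overlay('scene',[(*c,79,(0,.016))],'o2.png',320,150,560,310,3.3)
```

```text
[ 0.606   0.1947  0.0263 78.8507] [-0.5253 -0.3848  0.3398] (np.float64(0.04877141424589622), np.float64(0.07448382136027477))
```

View pics/o2.png

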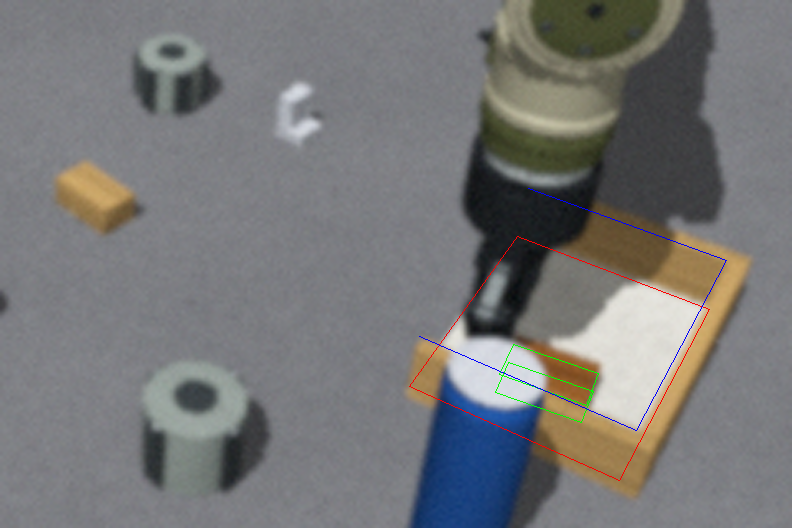

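Run:
```python
from plan import *
p,R,s=cur()
a=np.radians(p[3]);q=p.copy(); q[:2]-=.06*np.array([np.cos(a),np.sin(a)])
r=q.copy(); r[2]=.14
h=np.radians(59.6); e=np.array([.523,-.107])-.054*np.array([np.cos(h),np.sin(h)])
g=[*e,.14,59.5]
show(p,lin(p,q,2)+lin(q,r,3)+lin(r,g,7),10)
show(g,lin(g,[*e,.026,59.5],4),10)
```

```text
10 -3 0 0 0 0 0; 10 -3 0 0 0 0 0; 10 0 0 -3.8 0 0 0; 10 0 0 -3.8 0 0 0; 10 0 0 -3.8 0 0 0; 10 -4.3 -0.6 0 0 0 3; 10 -4.4 -0.3 0 0 0 2.5; 10 -4.3 -0.2 0 0 0 3; 10 -4.4 0.1 0 0 0 2.5; 10 -4.4 0.2 0 0 0 3; 10 -4.3 0.5 0 0 0 2.5; 10 -4.3 0.7 0 0 0 3
end [ 0.496  -0.1537  0.1403 59.3363]
10 0 0 2.8 0 0 0; 10 0 0 2.9 0 0 0; 10 0 0 2.9 0 0 0; 10 0 0 2.8 0 0 0
end [ 0.4957 -0.1536  0.026  59.5   ]
```

Request:
play_rows --series "10 -3 0 0 0 0 0; 10 -3 0 0 0 0 0; 10 0 0 -3.8 0 0 0; 10 0 0 -3.8 0 0 0; 10 0 0 -3.8 0 0 0; 10 -4.3 -0.6 0 0 0 3; 10 -4.4 -0.3 0 0 0 2.5; 10 -4.3 -0.2 0 0 0 3; 10 -4.4 0.1 0 0 0 2.5; 10 -4.4 0.2 0 0 0 3; 10 -4.3 0.5 0 0 0 2.5; 10 -4.3 0.7 0 0 0 3"

```text
clock: 7.58
tcp_pos: [0.4952, -0.1552, 0.1405]
orientation: [0.0, 0.869, 0.494, 0.0]
wrist_force: [-0.1, -0.5, -0.5]
finger_gap: 0.0087
```

Request:
play_rows --series "10 0 0 0 0 0 0; 10 0 0 3 0 0 0; 10 0 0 3 0 0 0; 10 0 0 3 0 0 0; 10 0 0 2.4 0 0 0; 10 0 0 0 0 0 0"

```text
clock: 8.32
tcp_pos: [0.4945, -0.1521, 0.0247]
orientation: [-0.002, 0.869, 0.495, -0.001]
wrist_force: [1.1, 0.8, 0.2]
finger_gap: 0.0085
```

```bash
cat > car.py <<'E'
from ov import *
from scipy.optimize import brentq
def car(c,h0,target,hf,R1,R2,step,off=.039):
    """arc from h0 to th, straight, arc to hf, ending on lateral line through target with bay y; returns centre states"""
    def path(th,ds=.001):
        P=[(c[0],c[1],h0)]; x,y,h=c[0],c[1],h0
        def arc(x,y,h,to,R):
            n=max(1,int(abs(np.radians(to-h))*R/ds)); 
            for i in range(n):
                dh=(to-h)/(n-i); L=abs(np.radians(dh))*R; a=np.radians(h+dh/2)
                x+=L*np.cos(a);y+=L*np.sin(a);h+=dh;P.append((x,y,h))
            return x,y,h
        x,y,h=arc(x,y,h,th,R1)
        k=len(P); x2,y2,_=arc(x,y,h,hf,R2); tail=P[k:]; del P[k:]
        by=lambda x,y:bay((x,y))[1]
        d=(bay(target)[1]-by(x2,y2))/np.cos(np.radians(th-73)); n=max(0,int(d/ds))
        a=np.radians(th)
        for i in range(n): P.append((x+(i+1)*ds*np.cos(a),y+(i+1)*ds*np.sin(a),th))
        for (u,v,w) in tail: P.append((u+n*ds*np.cos(a),v+n*ds*np.sin(a),w))
        return np.array(P)
    f=lambda th: bay(path(th)[-1])[0]-bay(target)[0]
    th=brentq(f,75,115); P=path(th); print('th',th,'end bay',bay(P[-1]),P[-1,2],'len',len(P))
    return P
def tcp(P,off): 
    a=np.radians(P[:,2]); return np.c_[P[:,0]-off*np.cos(a),P[:,1]-off*np.sin(a)]
E
python3 - <<'E'
from car import *
p,R,s=cur(); print(p,s['clock'],s['wrist_force'])
c=np.array([.523,-.107])
P=car(c,59.5,world(-.045,.075),75,.10,.10,None)
for i in range(0,len(P),20): print(P[i],bay(P[i]))
h=np.radians(p[3]);print('lat',(c-p[:2])@[np.sin(h),-np.cos(h)],'fwd',(c-p[:2])@[np.cos(h),np.sin(h)])
overlay('scene',[(*c,59.6,(0,.024))],'o3.png',240,120,480,280,3.3)
E
```

```text
[ 0.4945 -0.1521  0.0247 59.3899] 8.325 [1.1413 0.759  0.1835]
th 93.29347216422109 end bay (np.float64(-0.045000000000000734), np.float64(0.07477427747000401)) 75.0 len 370
[ 0.523 -0.107 59.5  ] (np.float64(0.0617024878053477), np.float64(-0.2770664234414392))
[ 0.5315 -0.0886 71.1529] (np.float64(0.0644135487963222), np.float64(-0.25694500224589084))
[ 0.536  -0.0688 82.8058] (np.float64(0.06300455496044721), np.float64(-0.23669071432960218))
[ 0.5366 -0.0485 93.2935] (np.float64(0.05756466890603207), np.float64(-0.21716290076241093))
[ 0.5354 -0.0285 93.2935] (np.float64(0.05062809303510339), np.float64(-0.19840433164888713))
[ 0.5343 -0.0086 93.2935] (np.float64(0.04369151716417482), np.float64(-0.17964576253536324))
[ 0.5331  0.0114 93.2935] (np.float64(0.03675494129324614), np.float64(-0.1608871934218394))
[ 0.532   0.0314 93.2935] (np.float64(0.029818365422317576), np.float64(-0.14212862430831555))
[ 0.5308  0.0513 93.2935] (np.float64(0.022881789551388896), np.float64(-0.12337005519479172))
[ 0.5297  0.0713 93.2935] (np.float64(0.01594521368046033), np.float64(-0.10461148608
[... 215 characters left out ...]
2 93.2935] (np.float64(-0.004864513932325592), np.float64(-0.04833577874069634))
[ 0.5251  0.1512 93.2935] (np.float64(-0.011801089803254167), np.float64(-0.02957720962717246))
[ 0.5239  0.1711 93.2935] (np.float64(-0.01873766567418283), np.float64(-0.010818640513648663))
[ 0.5228  0.1911 93.2935] (np.float64(-0.025674241545111408), np.float64(0.007939928599875221))
[ 0.5216  0.2111 93.2935] (np.float64(-0.03261081741604008), np.float64(0.02669849771339902))
[ 0.5205  0.2311 92.1132] (np.float64(-0.03954821583165046), np.float64(0.045520459341168634))
[ 0.5218  0.2516 80.311 ] (np.float64(-0.04424791515220977), np.float64(0.06553866875610516))
lat 0.0015885597464106625 fwd 0.0533657976255104
```

View pics/o3.png

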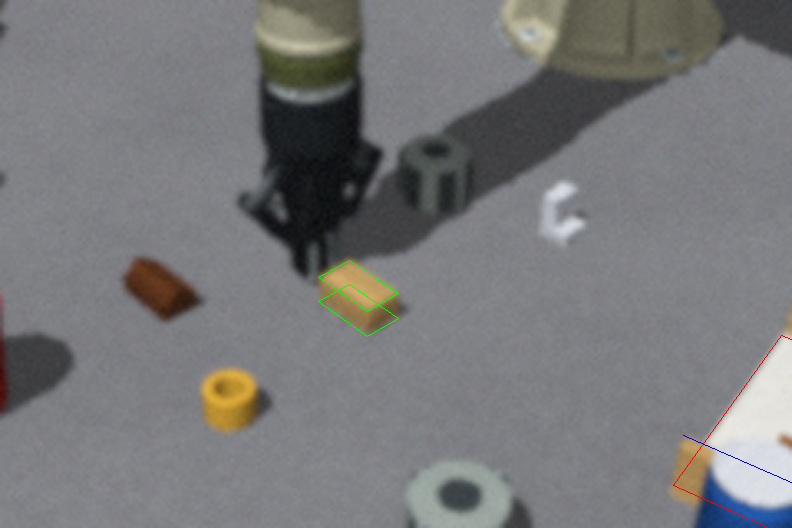

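Run:
```python
from car import *
p,R,s=cur()
P=car(np.array([.523,-.107]),59.5,world(-.045,.075),75,.10,.10,None)
T=tcp(P,.039); idx=[0]+list(range(10,60,10))+list(range(64,330,14))+[335,345,355,365,369]
tg=[[*T[i],.0255,P[i,2]] for i in idx]
tg=lin(p,tg[0],2)+tg[1:]
print(len(tg)); show(p,tg,10)
```

```text
th 93.29347216422109 end bay (np.float64(-0.045000000000000734), np.float64(0.07477427747000401)) 75.0 len 370
31
10 0.7 0 0 0 0 0; 10 0.7 0 0 0 0 0; 10 1.1 0.4 0 0 0 -6; 10 1 0.3 0 0 0 -6; 10 1 0.4 0 0 0 -5.5; 10 1.1 0.3 0 0 0 -6; 10 1 0.4 0 0 0 -5.5; 10 1.4 0.2 0 0 0 -5; 10 1.4 0 0 0 0 0; 10 1.4 0 0 0 0 0; 10 1.4 0 0 0 0 0; 10 1.4 0 0 0 0 0
10 1.4 0 0 0 0 0; 10 1.4 0 0 0 0 0; 10 1.4 0 0 0 0 0; 10 1.4 0 0 0 0 0; 10 1.4 0 0 0 0 0; 10 1.4 0 0 0 0 0; 10 1.4 0 0 0 0 0; 10 1.4 0 0 0 0 0; 10 1.4 0 0 0 0 0; 10 1.4 0 0 0 0 0; 10 1.4 0 0 0 0 0; 10 1.4 0 0 0 0 0
10 1.4 0 0 0 0 0; 10 1.4 0 0 0 0 0; 10 1.9 0 0 0 0 0; 10 1.1 -0.2 0 0 0 4; 10 1 -0.3 0 0 0 6; 10 1.1 -0.4 0 0 0 6; 10 0.4 -0.1 0 0 0 2.5
end [ 0.5142  0.2231  0.0259 74.8866]
```

Request:
play_rows --series "10 0.7 0.1 0 0 0 0; 10 0.7 0 0 0 0 0; 10 1.1 0.4 0 0 0 -6; 10 1 0.3 0 0 0 -6; 10 1 0.4 0 0 0 -5.5; 10 1.1 0.3 0 0 0 -6; 10 1 0.4 0 0 0 -5.5; 10 1.4 0.2 0 0 0 -5; 10 1.4 0 0 0 0 0; 10 1 0 0 0 0 0; 10 0.4 0 0 0 0 0; 10 0 0 0 0 0 0"

```text
clock: 9.88
tcp_pos: [0.5383, -0.057, 0.0263]
orientation: [-0.0, 0.686, 0.727, 0.0]
wrist_force: [0.8, 0.3, 0.0]
finger_gap: 0.0086
```

Run:
```python
from ov import *
p,R,s=cur(); a=np.radians(p[3]); c=p[:2]+.039*np.array([np.cos(a),np.sin(a)])
print(p,s['wrist_force'],c,bay(c))
overlay('scene',[(*c,p[3],(0,.024))],'o4.png',280,120,440,240,5)
```

```text
[ 0.5383 -0.057   0.0263 93.3402] [0.8056 0.2563 0.024 ] [ 0.536  -0.0181] (np.float64(0.048175480142511856), np.float64(-0.18819800579235954))
```

View pics/o4.png

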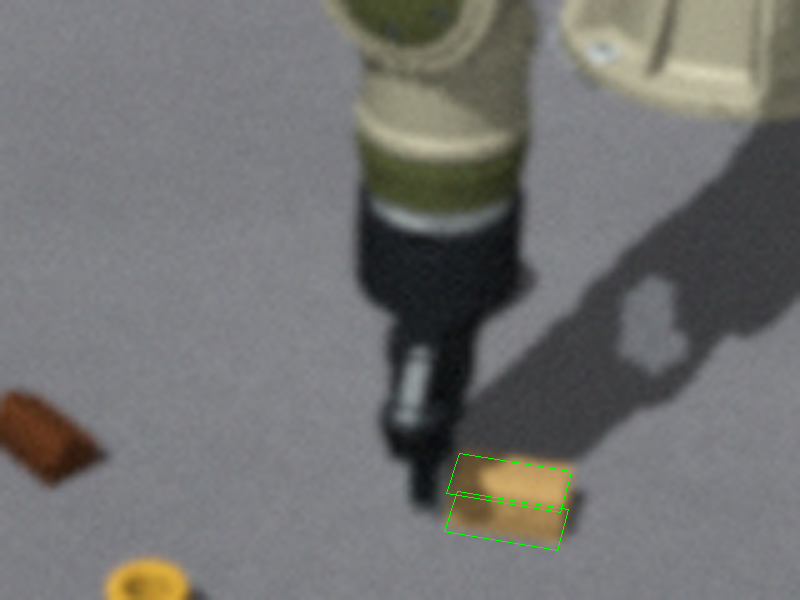

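Request:
play_rows --series "10 1 0 0 0 0 0; 10 1.4 0 0 0 0 0; 10 1.4 0 0 0 0 0; 10 1.4 0 0 0 0 0; 10 1.4 0 0 0 0 0; 10 1.4 0 0 0 0 0; 10 1.4 0 0 0 0 0; 10 1.4 0 0 0 0 0; 10 1.4 0 0 0 0 0; 10 1.4 0 0 0 0 0; 10 1 0 0 0 0 0; 10 0.4 0 0 0 0 0"

```text
clock: 11.42
tcp_pos: [0.5296, 0.0932, 0.0263]
orientation: [0.0, 0.686, 0.728, -0.0]
wrist_force: [0.1, -0.4, -0.5]
finger_gap: 0.009
```

Run:
```python
from ov import *
p,R,s=cur(); a=np.radians(p[3]); c=p[:2]+.039*np.array([np.cos(a),np.sin(a)])
print(p,s['wrist_force'],c,bay(c))
overlay('scene',[(*c,p[3],(0,.024))],'o5.png',360,150,560,300,4)
```

```text
[ 0.5296  0.0932  0.0263 93.38  ] [ 0.1114 -0.3671 -0.5077] [0.5273 0.1321] (np.float64(-0.004084688251226749), np.float64(-0.04717329672951946))
```

View pics/o5.png

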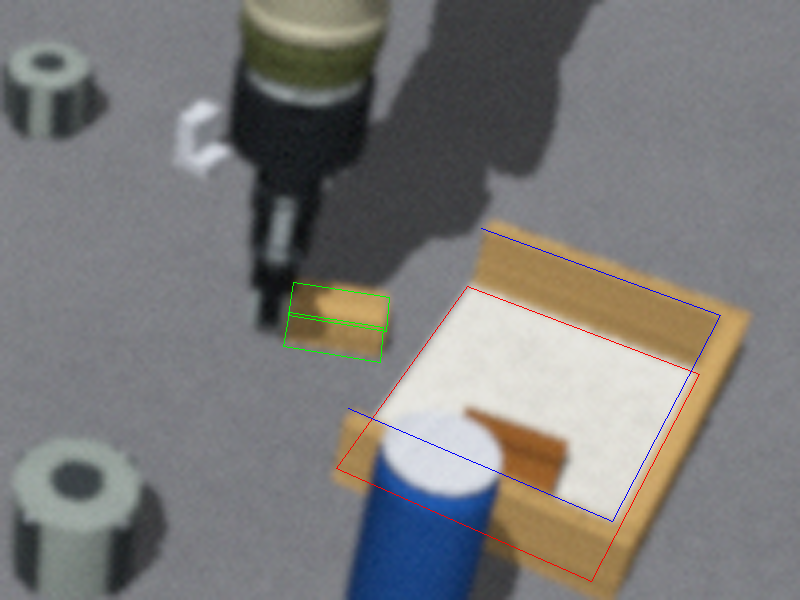

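Request:
play_rows --series "10 1 0 0 0 0 0; 10 1.4 0 0 0 0 0; 10 1.4 0 0 0 0 0; 10 1.4 0 0 0 0 0; 10 1.4 0 0 0 0 0; 10 1.4 0 0 0 0 0; 10 1.2 0 0 0 0 0; 10 1.1 -0.2 0 0 0 4; 10 1 -0.3 0 0 0 6; 10 0.9 -0.3 0 0 0 6; 10 0.4 -0.1 0 0 0 2; 10 0 0 0 0 0 0"

```text
clock: 12.98
tcp_pos: [0.5167, 0.2193, 0.0263]
orientation: [-0.0, 0.791, 0.612, 0.0]
wrist_force: [-0.3, 0.1, -0.4]
finger_gap: 0.0082
```

Run:
```python
from ov import *
p,R,s=cur(); a=np.radians(p[3]); c=p[:2]+.039*np.array([np.cos(a),np.sin(a)])
print(p,s['wrist_force'],c,bay(c))
overlay('scene',[(*c,p[3],(0,.024))],'o6.png',360,150,560,300,4)
q=p.copy(); q[:2]-=.09*ey
r=q.copy(); r[2]=.14
h=np.radians(60.9); e=np.array([.556,-.257])-.054*np.array([np.cos(h),np.sin(h)])
g=[*e,.14,61]
show(p,lin(p,q,3)+lin(q,r,3)+lin(r,g,9),10)
```

```text
[ 0.5167  0.2193  0.0263 75.4022] [-0.3475  0.0531 -0.443 ] [0.5265 0.257 ] (np.float64(-0.041390042256287375), np.float64(0.07205586470252336))
10 -3 -0.1 0 0 0 0; 10 -3 -0.2 0 0 0 0; 10 -3 -0.1 0 0 0 0; 10 0 0 -3.8 0 0 0; 10 0 0 -3.8 0 0 0; 10 0 0 -3.8 0 0 0; 10 -4.6 1.7 0 0 0 1.5; 10 -4.5 1.7 0 0 0 1.5; 10 -4.5 1.9 0 0 0 2; 10 -4.5 2.1 0 0 0 1.5; 10 -4.3 2.1 0 0 0 1.5; 10 -4.4 2.3 0 0 0 1.5
10 -4.2 2.4 0 0 0 1.5; 10 -4.2 2.5 0 0 0 2; 10 -4.1 2.6 0 0 0 1.5
end [ 0.5297 -0.304   0.1403 60.9022]
```

View pics/o6.png

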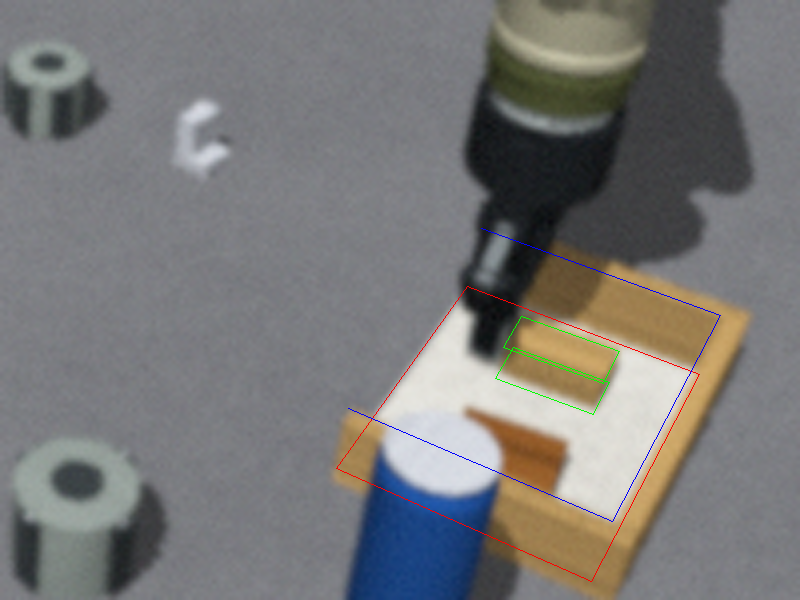

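Request:
play_rows --series "10 -3 -0.1 0 0 0 0; 10 -3 -0.2 0 0 0 0; 10 -3 -0.1 0 0 0 0; 10 0 0 -3.8 0 0 0; 10 0 0 -3.8 0 0 0; 10 0 0 -3.8 0 0 0; 10 -4.6 1.7 0 0 0 1.5; 10 -4.5 1.7 0 0 0 1.5; 10 -4.5 1.9 0 0 0 2; 10 -4.5 2.1 0 0 0 1.5; 10 -4.3 2.1 0 0 0 1.5; 10 -4.4 2.3 0 0 0 1.5"

```text
clock: 14.52
tcp_pos: [0.516, -0.1611, 0.1404]
orientation: [0.0, 0.84, 0.543, 0.0]
wrist_force: [1.0, 1.0, -0.5]
finger_gap: 0.0084
```

Request:
play_rows --series "10 -4.2 2.4 0 0 0 1.5; 10 -4.2 2.5 0 0 0 2; 10 -4.1 2.6 0 0 0 1.5; 10 0 0 0 0 0 0; 10 0 0 3 0 0 0; 10 0 0 3 0 0 0; 10 0 0 3 0 0 0; 10 0 0 2.4 0 0 0; 10 0 0 0 0 0 0"

```text
clock: 15.65
tcp_pos: [0.5274, -0.3025, 0.0242]
orientation: [-0.002, 0.862, 0.507, -0.001]
wrist_force: [-0.1, 0.0, 0.7]
finger_gap: 0.0087
```

Run:
```python
from car import *
p,R,s=cur(); print(p,s['clock'],s['wrist_force'])
c=np.array([.556,-.257])
P=car(c,61,world(-.004,.075),74,.10,.10,None)
h=np.radians(p[3]);print('lat',(c-p[:2])@[np.sin(h),-np.cos(h)],'fwd',(c-p[:2])@[np.cos(h),np.sin(h)])
overlay('scene',[(*c,61,(0,.016))],'o7.png',200,120,400,270,4)
overlay('top',[(.606+.0075,.1947+.038,79,(0.024,)),(.5265,.257,75.4,(.024,))],'o8.png',145,120,305,240,5)
```

```text
[ 0.5274 -0.3025  0.0242 60.9008] 15.65 [-0.0948  0.0295  0.7076]
th 91.26990019887225 end bay (np.float64(-0.003999999999998967), np.float64(0.07445701214164033)) 74.0 len 508
lat 0.0028518098076018776 fwd 0.0536199243803714
```

View pics/o7.png

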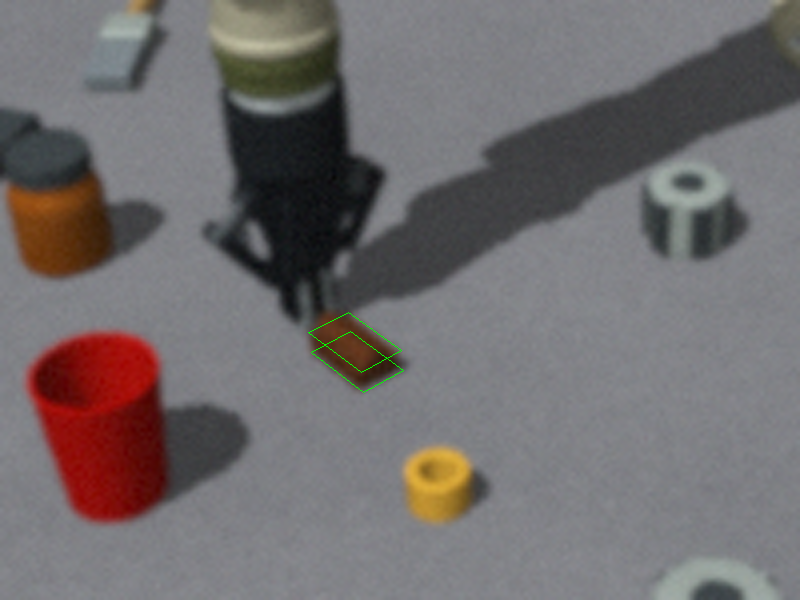

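View pics/o8.png

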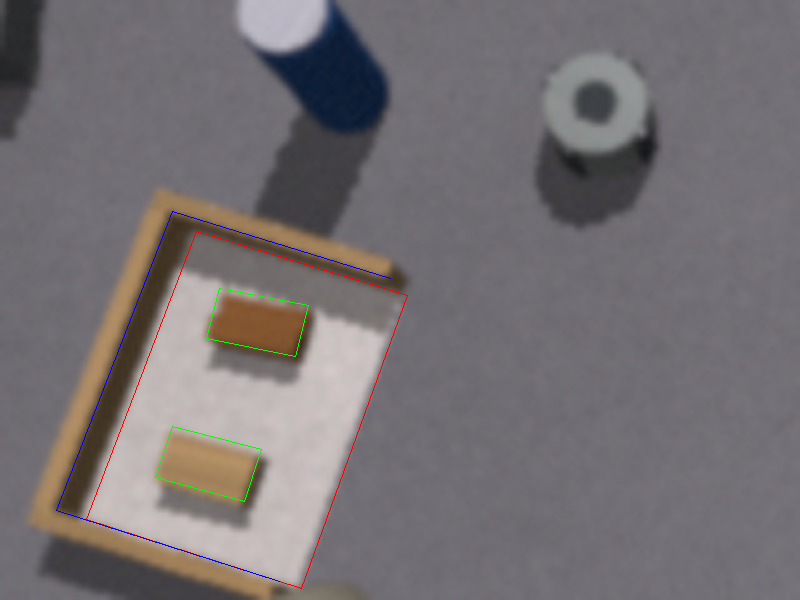

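Run:
```python
from car import *
p,R,s=cur()
P=car(np.array([.555,-.257]),61,world(.001,.075),73,.10,.10,None)
T=tcp(P,.039); print(P[55],P[450], [i for i in range(len(P)) if P[i,2]==P[:,2].max()][::400])
idx=[0]+list(range(10,60,10))+list(range(64,507,14))
tg=[[*T[i],.0255,P[i,2]] for i in idx]
show(p,lin(p,tg[0],2)+tg[1:],10)
```

```text
th 90.57268526483645 end bay (np.float64(0.0010000000000004413), np.float64(0.0742322803941433)) 73.0 len 506
[ 0.5675 -0.2035 90.5727] [ 0.5635  0.1915 90.5727] [51, 451]
10 0.7 0 0.1 0 0 0; 10 0.8 0 0 0 0 0; 10 1 0.3 0 0 0 -6; 10 1 0.3 0 0 0 -5.5; 10 1.1 0.4 0 0 0 -6; 10 1 0.3 0 0 0 -6; 10 1 0.4 0 0 0 -5.5; 10 1.4 0 0 0 0 -0.5; 10 1.4 0 0 0 0 0; 10 1.4 0 0 0 0 0; 10 1.4 0 0 0 0 0; 10 1.4 0 0 0 0 0
10 1.4 0 0 0 0 0; 10 1.4 0 0 0 0 0; 10 1.4 0 0 0 0 0; 10 1.4 0 0 0 0 0; 10 1.4 0 0 0 0 0; 10 1.4 -0.1 0 0 0 0; 10 1.4 0 0 0 0 0; 10 1.4 0 0 0 0 0; 10 1.4 0 0 0 0 0; 10 1.4 0 0 0 0 0; 10 1.4 0 0 0 0 0; 10 1.4 0 0 0 0 0
10 1.4 0 0 0 0 0; 10 1.4 0 0 0 0 0; 10 1.4 0 0 0 0 0; 10 1.4 0 0 0 0 0; 10 1.4 0 0 0 0 0; 10 1.4 0 0 0 0 0; 10 1.4 0 0 0 0 0; 10 1.4 0 0 0 0 0; 10 1.4 0 0 0 0 0; 10 1.4 0 0 0 0 0; 10 1.4 0 0 0 0 0; 10 1.4 0 0 0 0 0
10 1.4 0 0 0 0 0; 10 1.5 -0.4 0 0 0 5; 10 1.4 -0.4 0 0 0 8.5
end [ 0.5572  0.2015  0.0258 76.8825]
```

Request:
play_rows --series "10 0.7 0.2 -0.1 0 0 0; 10 0.8 0 0 0 0 0; 10 1 0.3 0 0 0 -6; 10 1 0.3 0 0 0 -5.5; 10 1.1 0.4 0 0 0 -6; 10 1 0.3 0 0 0 -6; 10 1 0.4 0 0 0 -5.5; 10 1.4 0 0 0 0 -0.5; 10 1.4 0 0 0 0 0; 10 1 0 0 0 0 0; 10 0.4 0 0 0 0 0; 10 0 0 0 0 0 0"

```text
clock: 17.25
tcp_pos: [0.5693, -0.2069, 0.0273]
orientation: [-0.0, 0.705, 0.709, 0.0]
wrist_force: [0.6, -0.1, 0.8]
finger_gap: 0.0087
```

Run:
```python
from ov import *
p,R,s=cur(); a=np.radians(p[3]); c=p[:2]+.039*np.array([np.cos(a),np.sin(a)])
print(p,s['wrist_force'],c,bay(c))
overlay('scene',[(*c,p[3],(0,.016))],'o9.png',240,120,440,270,4)
```

```text
[ 0.5693 -0.2069  0.0273 90.3442] [ 0.5791 -0.0701  0.8155] [ 0.5691 -0.1679] (np.float64(0.12360234699843564), np.float64(-0.32187154841955384))
```

View pics/o9.png

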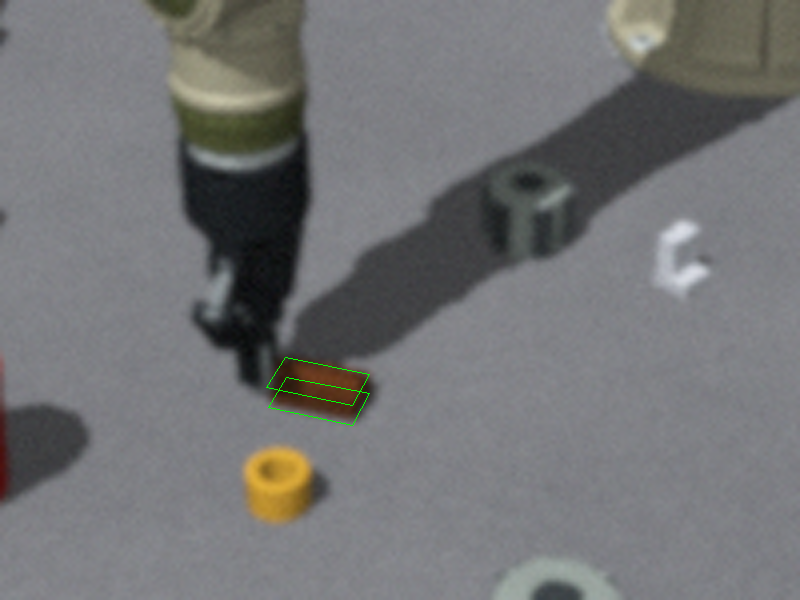

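Request:
play_rows --series "10 1 0.1 0 0 0 -1; 10 1.4 0 0 0 0 0; 10 1.4 0 0 0 0 0; 10 1.4 0 0 0 0 0; 10 1.4 0 0 0 0 0; 10 1.4 0 0 0 0 0; 10 1.4 0 0 0 0 0; 10 1.4 0 0 0 0 0; 10 1.4 0 0 0 0 0; 10 1.4 0 0 0 0 0; 10 1.4 0 0 0 0 0; 10 1 0 0 0 0 0"

```text
clock: 18.8
tcp_pos: [0.5668, -0.0463, 0.0273]
orientation: [-0.0, 0.699, 0.715, 0.0]
wrist_force: [-0.3, -0.1, -0.1]
finger_gap: 0.0085
```

Request:
play_rows --series "10 1.4 0 0 0 0 0; 10 1.4 0 0 0 0 0; 10 1.4 0 0 0 0 0; 10 1.4 0 0 0 0 0; 10 1.4 0 0 0 0 0; 10 1.4 0 0 0 0 0; 10 1.4 0 0 0 0 0; 10 1 0 0 0 0 0; 10 0.4 0 0 0 0 0; 10 0 0 0 0 0 0"

```text
clock: 20.05
tcp_pos: [0.5642, 0.0649, 0.0273]
orientation: [0.0, 0.699, 0.715, 0.0]
wrist_force: [-0.4, -0.3, -0.1]
finger_gap: 0.0087
```

Run:
```python
from ov import *
p,R,s=cur(); a=np.radians(p[3]); c=p[:2]+.039*np.array([np.cos(a),np.sin(a)])
print(p,s['wrist_force'],c,bay(c))
overlay('scene',[(*c,p[3],(0,.016))],'o10.png',360,150,560,300,4)
```

```text
[ 0.5642  0.0649  0.0273 91.3586] [-0.3921 -0.2998 -0.0545] [0.5633 0.1039] (np.float64(0.03854637190472703), np.float64(-0.06359296161749269))
```

View pics/o10.png

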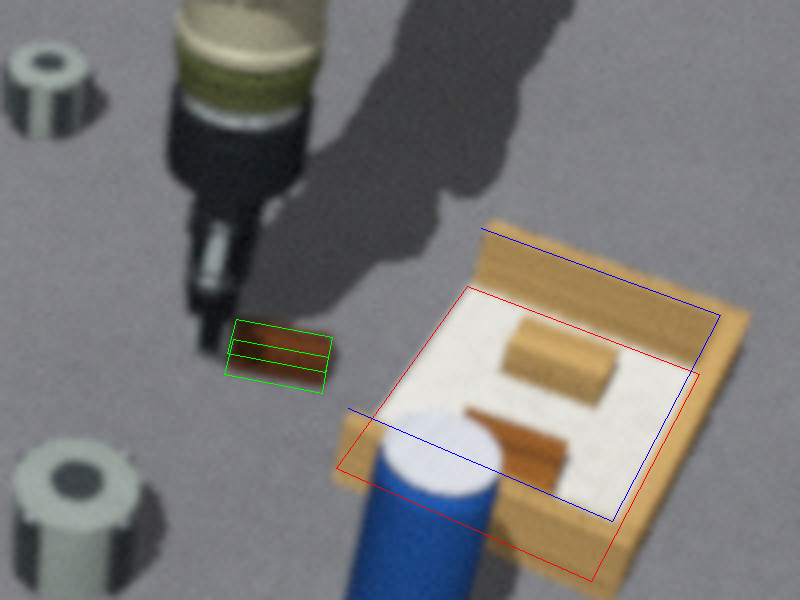

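Request:
play_rows --series "10 1 0.2 0 0 0 -3; 10 1.4 0 0 0 0 0; 10 1.4 0 0 0 0 0; 10 1.4 0 0 0 0 0; 10 1.4 0 0 0 0 0; 10 1.3 0 0 0 0 0; 10 1 0 0 0 0 0; 10 1 -0.2 0 0 0 5; 10 1 -0.3 0 0 0 6; 10 1 -0.3 0 0 0 6; 10 0.7 -0.2 0 0 0 4; 10 0 0 0 0 0 0"

```text
clock: 21.6
tcp_pos: [0.552, 0.1916, 0.0273]
orientation: [-0.0, 0.802, 0.598, 0.0]
wrist_force: [0.0, -0.1, -0.2]
finger_gap: 0.0088
```

Run:
```python
from ov import *
p,R,s=cur(); a=np.radians(p[3]); c=p[:2]+.039*np.array([np.cos(a),np.sin(a)])
print(p,s['wrist_force'],c,bay(c))
overlay('scene',[(*c,p[3],(0,.016))],'o11.png',380,170,540,290,5)
```

```text
[ 0.552   0.1916  0.0273 73.4307] [ 0.0366 -0.0591 -0.2378] [0.5631 0.229 ] (np.float64(0.001849730927451257), np.float64(0.05594506932997632))
```

View pics/o11.png

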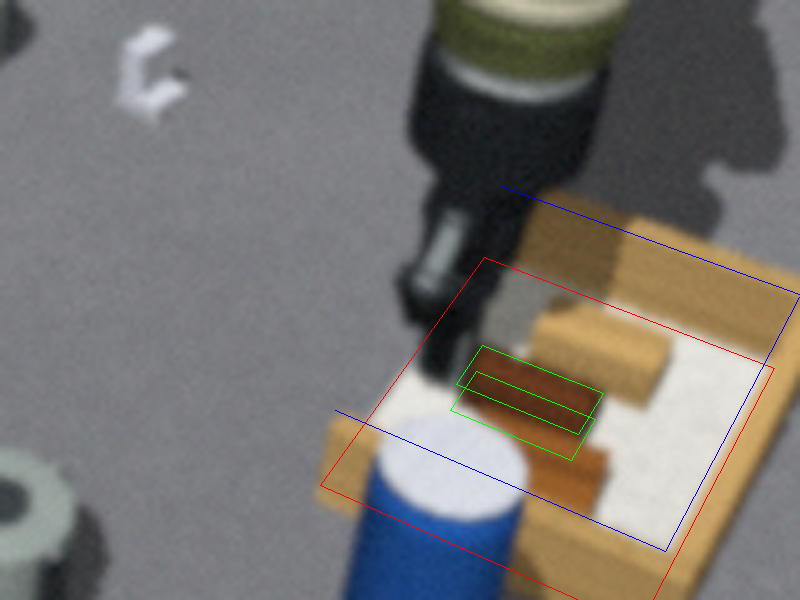

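Bead is between the other two, inside. I'll nudge it slightly deeper, then back off and check from above.

Request:
play_rows --series "10 0.5 0 0 0 0 0; 10 0.5 0 0 0 0 0; 10 0 0 0 0 0 0; 10 -3 0 0 0 0 0; 10 -3 0 0 0 0 0; 10 -2 0 0 0 0 0; 10 0 0 -4 0 0 0; 10 0 0 -4 0 0 0; 10 0 0 -4 0 0 0; 10 -5 0 0 0 0 0; 10 -5 0 0 0 0 0; 10 -5 0 0 0 0 0"

```text
clock: 23.15
tcp_pos: [0.4888, -0.0211, 0.1477]
orientation: [0.0, 0.802, 0.598, 0.0]
wrist_force: [1.1, -0.1, 1.1]
finger_gap: 0.0085
```

Request:
play_rows --series "10 -5 0 0 0 0 0; 10 -5 0 0 0 0 0; 10 -5 0 0 0 0 0; 10 0 0 0 0 0 0"

```text
clock: 23.65
tcp_pos: [0.4455, -0.1666, 0.1475]
orientation: [0.001, 0.804, 0.595, 0.0]
wrist_force: [0.2, 0.1, -0.2]
finger_gap: 0.0086
```

Run:
```python
from ov import *
p,R,s=cur(); print(p,s['clock'],s['wrist_force'])
overlay('top',[],'o12.png',145,120,305,240,5)
crop('top',0,0,640,400,1.25,'full_top.png')
overlay('scene',[],'o13.png',240,100,560,340,2.5)
```

```text
[ 0.4455 -0.1666  0.1475 73.0178] 23.65 [ 0.2441  0.0775 -0.2404]
```

View pics/o12.png

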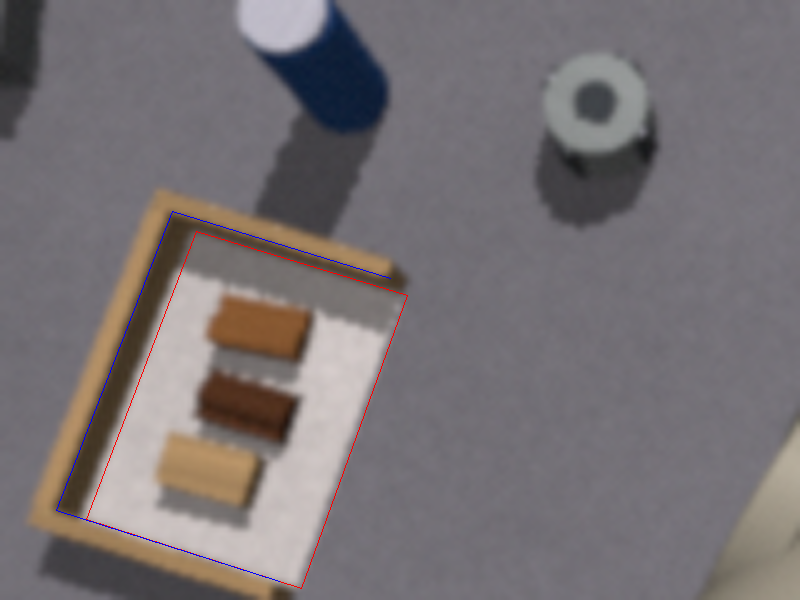

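View pics/full_top.png

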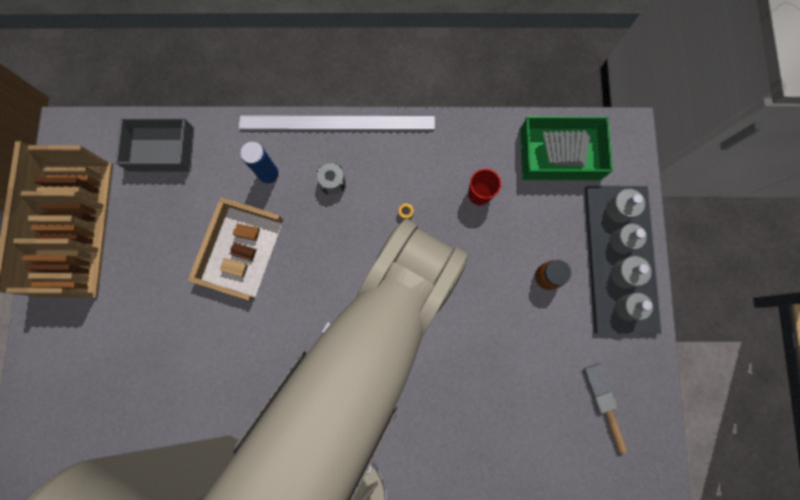

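View pics/o13.png

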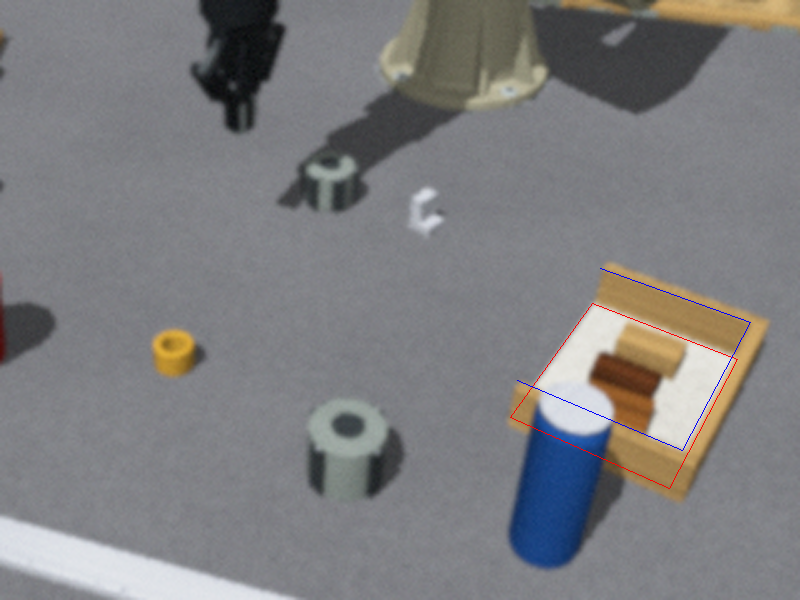

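All three lie well inside with floor around them, the bystanders are unmoved, and the arm is clear, so I'm handing in.

Run:
```python
from workcell import workorder
print(workorder.hand_in())
```

```text
the job is handed in; nothing more can be done
None
```

I swept the three offcuts along the bench, one after another (step, square, bead), into the tray with nearly closed fingertips. I then lifted the arm clear and handed the job in at about 24 s of the allowed 64 s.

- **Offcuts:** the last pictures from both cameras show all three lying flat side by side inside the tray, with white floor between them and the mouth. Their centres sit about 65–75 mm inside the mouth, at roughly x = +47, 0 and −43 mm. I took these figures from the fingertip positions and checked them against picture overlays, which agreed to about 2–4 mm.
- **Everything else:** the other things on the bench look unmoved in the pictures, by eye. In the last top view the arm hid the small cutter head and most of the gauge. The scene view shows both standing where they were.
- **Forces:** wrist force readings between moves stayed within about 1–2 N.
- **Failures:** none of my checks failed. The hand-in gives no verdict.

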